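Bench-test slave cylinders and sort them by rod position

TASK

Try the push rod of every slave cylinder in the drain rack that has its rod standing out: push it in lightly along the cylinder until it is fully home or stops part-way, and do not force it. Stand all the cylinders upright on the floor of a container, those with the rod fully home in the rectangular tray, and any whose rod has stuck part-way out in the round pan. Leave the deep socket in the rack and everything else on the bench where it is.

Things in the scene. Friction and masses are not known exactly. Their poses are not given: they have to be found in the camera images.
- cyl_a_mid (a point): One of three outwardly identical clutch slave cylinders: plain round aluminium barrel, 34 mm diameter, 90 mm long, 0.3 kg, in one cell of the rack (which differs), its upper 40 mm clear of the cell. This point: the barrel's centre, 45 mm from either end; z runs along the axis to the rod end, where a steel push rod comes out in line. It may be gripped across any diameter.
- rod_a (a joint): How far the push rod of cylinder A stands out, in m: 0 is fully home (under 0.003 counts as home), 0.018 to 0.026 pulled out. A light push (about 3 N) along the axis slides it in and it stays where it is left. A sound one goes home to 0; a seized one stops dead at 0.012, which cannot be seen beforehand.
- rod_a_head (a point): Centre of the outer face of the round black rubber cap (18 mm diameter, 6 mm thick) on the rod end of cylinder A, on the barrel's axis, z pointing out along it. It stands 12 mm beyond the barrel's end when the rod is fully home, and 12 mm plus the rod's joint value otherwise. The cap is springy: it gives about 1 mm per 3 N, 6 mm at most, and springs back.
- cyl_b_mid (a point): One of three outwardly identical clutch slave cylinders: plain round aluminium barrel, 34 mm diameter, 90 mm long, 0.3 kg, in one cell of the rack (which differs), its upper 40 mm clear of the cell. This point: the barrel's centre, 45 mm from either end; z runs along the axis to the rod end, where a steel push rod comes out in line. It may be gripped across any diameter.
- rod_b (a joint): How far the push rod of cylinder B stands out, in m: 0 is fully home (under 0.003 counts as home), 0.018 to 0.026 pulled out. A light push (about 3 N) along the axis slides it in and it stays where it is left. A sound one goes home to 0; a seized one stops dead at 0.012, which cannot be seen beforehand.
- rod_b_head (a point): Centre of the outer face of the round black rubber cap (18 mm diameter, 6 mm thick) on the rod end of cylinder B, on the barrel's axis, z pointing out along it. It stands 12 mm beyond the barrel's end when the rod is fully home, and 12 mm plus the rod's joint value otherwise. The cap is springy: it gives about 1 mm per 3 N, 6 mm at most, and springs back.
- cyl_c_mid (a point): One of three outwardly identical clutch slave cylinders: plain round aluminium barrel, 34 mm diameter, 90 mm long, 0.3 kg, in one cell of the rack (which differs), its upper 40 mm clear of the cell. This point: the barrel's centre, 45 mm from either end; z runs along the axis to the rod end, where a steel push rod comes out in line. It may be gripped across any diameter.
- rod_c (a joint): How far the push rod of cylinder C stands out, in m: 0 is fully home (under 0.003 counts as home), 0.018 to 0.026 pulled out. A light push (about 3 N) along the axis slides it in and it stays where it is left. A sound one goes home to 0; a seized one stops dead at 0.012, which cannot be seen beforehand.
- rod_c_head (a point): Centre of the outer face of the round black rubber cap (18 mm diameter, 6 mm thick) on the rod end of cylinder C, on the barrel's axis, z pointing out along it. It stands 12 mm beyond the barrel's end when the rod is fully home, and 12 mm plus the rod's joint value otherwise. The cap is springy: it gives about 1 mm per 3 N, 6 mm at most, and springs back.
- rack: Fixed grey drain rack, foot 120 x 290 mm; origin: centre of its underside. x points to its back, y along its four square cells (y = -108, -36, 36, 108 mm), which lean 30 degrees from vertical, mouths towards -x (the robot). Cells: 37 mm wide inside, 5 mm walls, 50 mm deep, floor at x 17.5, z 26 mm; rims up to 85 mm high. Draw a cylinder out along its axis by over 50 mm.
- tray: Fixed rectangular bare-steel tray, 200 mm (its x) by 140 mm (its y), walls 28 mm high and 4 mm thick, floor 4 mm thick; origin at the centre of its underside. For the good cylinders. To the left or the right of the rack.
- pan: Fixed round bare-steel pan, 160 mm diameter at the foot, 176 mm at the rim, 28 mm high, wall and floor 4 mm thick; origin at the centre of its underside. For the seized cylinder. On the side opposite the tray.
- socket: Bystander: dark steel deep socket, 32 mm diameter, 70 mm long, open at the top and with no rod, standing in the remaining cell of the rack (20 mm of it shows); origin at the centre of its lower end.
- clamp: Bystander: loose steel hose clamp ring, 64 mm diameter, 12 mm high, lying in front of the rack; origin at the centre of its underside.
- carton: Bystander: loose bulb carton, 45 x 75 x 30 mm high, in front of the rack; origin at the centre of its underside.
- spray: Bystander: loose orange spray can, 66 mm diameter, 190 mm high, behind the rack; origin at the centre of its underside.
- wrench: Bystander: loose steel wrench lying behind the right-hand container, along its x; origin under its middle.
- driver: Bystander: loose screwdriver lying behind the left-hand container, along its x; origin under its middle.
- impact: Bystander: loose cordless impact wrench lying on its side behind the rack, about 200 x 215 mm, 68 mm high; origin under its barrel.
Not all that is in view belongs to the job. What is shaped like the part that bears cyl_c_mid but blue or green is not meant.

How it is judged:
At the end, for the whole second after the job is handed in: Two cylinders in the tray (within 85 mm of its centre along it, 55 mm across), rods under 3 mm out; the one that will not go home in the pan (within 65 mm of its centre), rod under 15.5 mm out. All upright within 0.12 rad, on the floor within 5 mm, at rest (angle between each of cyl_a_mid, cyl_b_mid, cyl_c_mid's own z axis and vertical below 0.12 rad and linear speed of each of cyl_a, cyl_b, cyl_c below 0.02 m/s and ((z of cyl_a_mid in the frame of pan between 0.044 and 0.054 m and value of joint rod_a below 0.0155 m and horizontal distance between cyl_a_mid and pan below 0.065 m and z of cyl_b_mid in the frame of tray between 0.044 and 0.054 m and value of joint each of rod_b, rod_c below 0.003 m and x of cyl_b_mid in the frame of tray between -0.085 and 0.085 m and y of cyl_b_mid in the frame of tray between -0.055 and 0.055 m and z of cyl_c_mid in the frame of tray between 0.044 and 0.054 m and x of cyl_c_mid in the frame of tray between -0.085 and 0.085 m and y of cyl_c_mid in the frame of tray between -0.055 and 0.055 m) or (z of cyl_a_mid in the frame of tray between 0.044 and 0.054 m and value of joint each of rod_a, rod_c below 0.003 m and x of cyl_a_mid in the frame of tray between -0.085 and 0.085 m and y of cyl_a_mid in the frame of tray between -0.055 and 0.055 m and z of cyl_b_mid in the frame of pan between 0.044 and 0.054 m and value of joint rod_b below 0.0155 m and horizontal distance between cyl_b_mid and pan below 0.065 m and z of cyl_c_mid in the frame of tray between 0.044 and 0.054 m and x of cyl_c_mid in the frame of tray between -0.085 and 0.085 m and y of cyl_c_mid in the frame of tray between -0.055 and 0.055 m) or (z of cyl_a_mid in the frame of tray between 0.044 and 0.054 m and value of joint each of rod_a, rod_b below 0.003 m and x of cyl_a_mid in the frame of tray between -0.085 and 0.085 m and y of cyl_a_mid in the frame of tray between -0.055 and 0.055 m and z of cyl_b_mid in the frame of tray between 0.044 and 0.054 m and x of cyl_b_mid in the frame of tray between -0.085 and 0.085 m and y of cyl_b_mid in the frame of tray between -0.055 and 0.055 m and z of cyl_c_mid in the frame of pan between 0.044 and 0.054 m and value of joint rod_c below 0.0155 m and horizontal distance between cyl_c_mid and pan below 0.065 m))); the robot touches nothing.
It fails at once if A loose thing lying on the bench is moved more than 30 mm (distance of any of clamp, carton, spray, wrench, driver, impact from where it was at the start of the episode above 0.03 m).
It fails at once if The deep socket is moved more than 20 mm (distance of socket from where it was at the start of the episode above 0.02 m).
It fails at once if A push rod is pressed with more than 40 N (contact force between anything else and cap_a_c0 above 40 N or contact force between anything else and cap_b_c0 above 40 N or contact force between anything else and cap_c_c0 above 40 N).
It also fails if it takes over 72 s, if anything falls off the work surface, if the arm or the gripper's body presses on something with over 40 N, if the wrist force passes 120 N, or if a joint passes its speed limit or range.

ROBOT

A 7-joint arm with a two-finger parallel gripper is mounted at the origin on the work surface. World frame = base frame: x ahead of the robot, y to its left, z up, the work surface at z = 0. Lengths are in m, angles in rad, forces in N, time in s.
With the tool pointing down it reaches from about 0.35 to 0.9 m from the base axis. Payload 19.9 kg.
Tool frame: the origin (TCP) lies on the mounting face of the last link; the fingertips stand 199 mm ahead of it and the grasp point (between the pads) lies 180 mm ahead of it (robot.finger_overhang is the distance from the TCP to the fingertips, in m); z points along the fingers, y is the direction in which the jaws open and shut (so a half turn about z gives the same grasp; the last joint's range is limited). The gripper opens to 94 mm and grips with 3 to 60 N. Pads are 16 mm wide; open, the fingers measure 119 mm over their backs; the gripper's body (75 mm by 177 mm) begins 78 mm behind the grasp point.
Start: joints at [1.268, 0.417, -0.01, 1.614, 0.005, 1.111, -0.053], TCP at [0.162, -0.604, 0.405] pointing down, gripper open.
Joint ranges: [-2.81, 2.81], [-0.39, 2.02], [-1.27, 1.25], [0.06, 2.57], [-1.19, 4.33], [0.19, 2], [-2.82, 2.82]. Speed limits (rad/s): [1.89, 1.89, 2.39, 2.39, 3.01, 3.01, 3.01].

INTERFACE

Orientations are given as a 3x3 rotation matrix whose columns are the frame's x, y, z axes.
In Python, from rig import monitor, imaging, order, robot gives the robot as it stands.
- The arm moves only by the tool move_arm, never from a script. Its argument "commands" is a list of rows, each a list of 5 numbers: the shift along the tool's x, y, z in m, then the turn about the tool's z in rad, then the opening, from -1 (shut) to 1 (fully open), so that 0 is half open. A call has 1 to 10 rows; each row shifts and turns the pose as measured when the row begins, along the tool's axes as they then stand; what a row does not reach is not made up. A row lasts 1/8 s, in which the tool goes at most 62.5 mm and 10.7 degrees, less where a joint would pass 70% of its speed; a pose out of reach is approached as far as the arm can. A call with a gripper value outside its range is refused whole. The fingers move at their own pace and stop on an object; "grip_force" is the grip in N (left out, the last holds). Time passes only in rows, so rows that do not move let the fingers close. It gives the time, the measured TCP pose, the force and the opening at its end, in the units of the state.
- monitor.get_state(): the state, without advancing time (a new reading comes with each control period).
- imaging.grab_frame(name): name is "scene" or "top" or "wrist"; returns a dict with "frame" (384x512x3 uint8, red, green, blue), "mtx" (3x3 intrinsics, pixels), "world_from_camera" (4x4, takes a point from camera to world coordinates). Camera axes: x right, y up, looking along -z (the intrinsics and any distortion apply to the point x, -y, -z); pixel columns grow to the right and rows downward; lengths in m; the calibration is good to about 2 mm. A picture is of the moment at which its call begins. There is no depth.
- order.finish_job(): hands the job in, once; it reports no verdict.
The state is a dict: "time": time; "joints": joint angles; "qd": joint speeds; "tau": joint torques, N m; "ee_pos": TCP position; "orientation": TCP orientation; "force": force on the tool from outside, world axes, zero at the start; "moment": the same for the moment, N m; "width": finger opening in m.
Only numpy, scipy, OpenCV 4.12 (cv2) and the standard library are available. Lean on these libraries where they do the work, as an engineer would, in place of code of your own. Each camera call takes 0.05 s, during which the arm holds its last target. There are 200 camera calls.

## Working session

There is one attempt and no reset: what is moved stays moved. The work goes in short steps, Python scripts to look and compute and a tool call to move; the robot and the scene stay as the last step left them, time stands still between calls to the robot, and variables do not carry over. Pictures are saved under pics/ and viewed, about 8 in all and at most 12, crops included, and the job is handed in when it is done.

Besides the shell and the picture viewer there is one more tool, called after "Call:" in YAML: its name, and indented under it one key for each argument. move_arm: Moves the arm, as the interface text tells. Its arguments: {"type":"object","properties":{"commands":{"type":"array"},"grip_force":{"type":"number"}},"required":["commands"]}

```bash
mkdir -p pics
cat > h.py <<'E'
import numpy as np, cv2
from rig import monitor, imaging, order, robot
def grab(n,f=None):
    d=imaging.grab_frame(n)
    if f: cv2.imwrite(f'pics/{f}.png',d['frame'][:,:,::-1])
    return d
def ray(d,u,v):
    M=np.array(d['world_from_camera']);K=np.array(d['mtx'])
    r=np.linalg.solve(K,[u,v,1.]);r=M[:3,:3]@[r[0],-r[1],-r[2]]
    return M[:3,3],r/np.linalg.norm(r)
def onz(d,u,v,z):
    o,r=ray(d,u,v);return o+r*(z-o[2])/r[2]
def proj(d,p):
    M=np.array(d['world_from_camera']);K=np.array(d['mtx'])
    c=M[:3,:3].T@(np.array(p)-M[:3,3]);q=K@[c[0],-c[1],-c[2]];return q[:2]/q[2]
E
python3 - <<'E'
from h import *
for n in ('scene','top','wrist'):
    d=grab(n,n+'1')
    print(n,np.round(d['mtx'],1).tolist(),np.round(d['world_from_camera'],3).tolist(),[k for k in d])
a=[cv2.imread(f'pics/{n}1.png') for n in('scene','top')]
s=monitor.get_state();print(s)
cv2.imwrite('pics/both.png',cv2.resize(np.vstack(a),(800*512//512 if 0 else 512,768)))
E
```

```text
scene [[368.1, 0.0, 259.0], [0.0, 368.1, 185.4], [0.0, 0.0, 1.0]] [[0.166, -0.787, 0.595, 1.023], [0.986, 0.123, -0.111, -0.115], [0.014, 0.605, 0.796, 0.871], [0.0, 0.0, 0.0, 1.0]] ['frame', 'mtx', 'world_from_camera']
top [[380.1, 0.0, 257.5], [0.0, 380.1, 193.9], [0.0, 0.0, 1.0]] [[0.011, 0.997, -0.082, 0.364], [-1.0, 0.012, 0.011, -0.018], [0.012, 0.082, 0.997, 1.412], [0.0, 0.0, 0.0, 1.0]] ['frame', 'mtx', 'world_from_camera']
wrist [[291.7, 0.0, 254.5], [0.0, 291.7, 185.8], [0.0, 0.0, 1.0]] [[0.259, 0.937, 0.236, 0.23], [-0.966, 0.251, 0.062, -0.585], [-0.001, -0.244, 0.97, 0.384], [0.0, 0.0, 0.0, 1.0]] ['frame', 'mtx', 'world_from_camera']
{'time': 0.15, 'joints': array([ 1.26749887,  0.41782762, -0.01029634,  1.61403673,  0.00468588,
        1.11067801, -0.05302412]), 'qd': array([ 0.00122567, -0.00237178, -0.00074619, -0.00082385,  0.0006403 ,
       -0.00103576, -0.00064071]), 'tau': array([ 1.40653607e-03, -8.51529694e+01,  6.38925545e-01, -4.26132774e+01,
       -4.88315045e-02,  1.70599442e-02,  3.98602162e-05]), 'ee_pos': array([ 0.16173905, -0.60360369,  0.40417434]), 'orientation': array([[ 9.65933773e-01,  2.58789207e-01, -3.04367254e-04],
       [ 2.58789377e-01, -9.65933380e-01,  8.74437456e-04],
       [-6.77035144e-05, -9.23415683e-04, -9.99999571e-01]]), 'force': array([-0.35690965, -0.24236115, -0.1811219 ]), 'moment': array([-0.0095814 , -0.03895325,  0.02385295]), 'width': 0.09417764138528305}
```

View pics/top1.png

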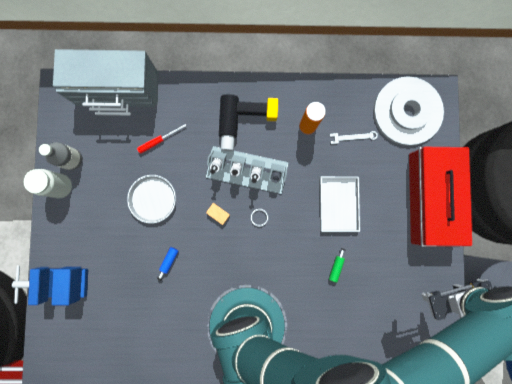

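View pics/scene1.png

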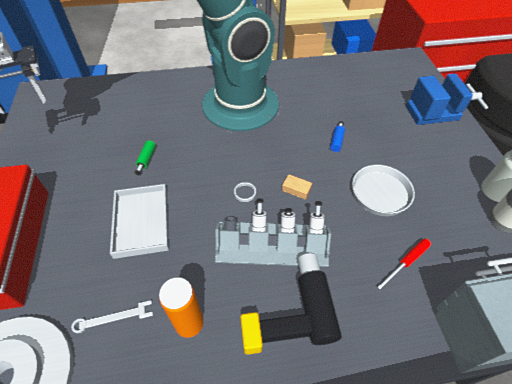

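The top view shows the rack near (248,170), with cylinders in its three left cells and the socket in the right one. The tray is at (340,205), the pan at (152,199), the carton at (218,213) and the clamp at (259,217). I'll zoom in on the rack and measure.

Run:
```python
from h import *
t=grab('top');s=grab('scene')
T=t['frame'];S=s['frame']
a=cv2.resize(T[140:205,195:300],(800,495),interpolation=cv2.INTER_CUBIC)[:, :]
a=cv2.resize(a,(400,248));b=cv2.resize(S[185:285,205:345],(400,286),interpolation=cv2.INTER_CUBIC)
a=cv2.resize(T[140:205,195:300],(480,297),interpolation=cv2.INTER_CUBIC)
b=cv2.resize(S[190:275,205:345],(480,291),interpolation=cv2.INTER_CUBIC)
cv2.imwrite('pics/z1.png',np.vstack([a,b])[:,:,::-1])
for n,(x0,y0,x1,y1) in dict(tray=(310,165,370,245),pan=(120,165,185,235)).items():
    c=T[y0:y1,x0:x1].astype(int);m=(c.min(2)>120).astype(np.uint8)
    cs,_=cv2.findContours(m,0,1);k=max(cs,key=cv2.contourArea)+np.array([x0,y0])
    if n=='tray':
        r=cv2.minAreaRect(k);print(r);P=cv2.boxPoints(r)
        W=np.array([onz(t,*p,0.028) for p in P]);print(W.round(3),W.mean(0))
        print(np.linalg.norm(np.diff(W,axis=0),axis=1))
    else:
        W=np.array([onz(t,*p[0],0.028)[:2] for p in k],np.float32);print(cv2.minEnclosingCircle(W))
```

```text
((340.0, 203.5), (57.0, 40.0), 90.0)
[[ 0.55  -0.263  0.028]
 [ 0.552 -0.41   0.028]
 [ 0.343 -0.408  0.028]
 [ 0.342 -0.262  0.028]] [ 0.44689641 -0.33590489  0.028     ]
[0.14760628 0.2089328  0.14579526]
((0.4575575292110443, 0.3534930944442749), 0.09103403985500336)
```

View pics/z1.png

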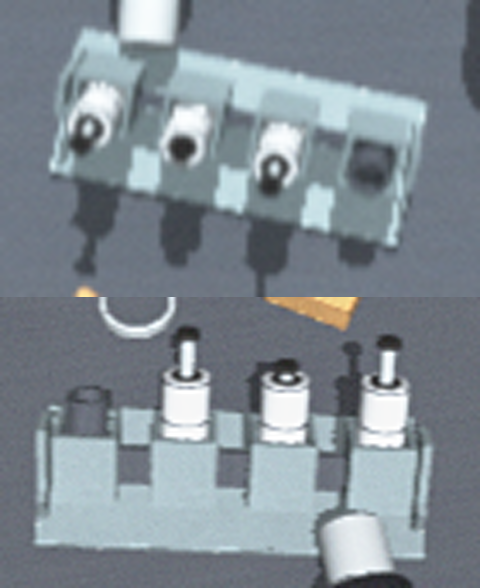

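The crop shows the outer rods of cells 1 and 3 standing out, cell 2's rod home, and the socket in cell 4. Next I triangulate the caps.

Run:
```python
from h import *
t=grab('top');s=grab('scene')
def tri(p,q):
    A=np.zeros((3,3));b=np.zeros(3)
    for d,u in((t,p),(s,q)):
        o,r=ray(d,*u);Q=np.eye(3)-np.outer(r,r);A+=Q;b+=Q@o
    return np.linalg.solve(A,b)
for p,q in(((214.3,169.1),(318.5,204)),((234.6,172.6),(288.7,210.4)),((254.7,177.2),(259.5,201.7))):print(tri(p,q))
f=lambda x,y:(x/4.571+195,y/4.571+140)
for x,y in((50,175),(397,246)):print('front',onz(t,*f(x,y),0.0))
g=lambda x,y:(x/3.4286+205,(y-297)/3.4286+190)
for x,y in((35,545),(425,557)):print('back',onz(s,*g(x,y),0.0))
```

```text
[0.55208785 0.11738637 0.13707743]
[0.54390723 0.04864764 0.11299734]
[ 0.52526887 -0.02109121  0.13969697]
front [0.53635721 0.159191   0.        ]
front [ 0.48155515 -0.12493178  0.        ]
back [ 0.59872869 -0.14500812  0.        ]
back [6.54552450e-01 1.40657769e-01 1.11022302e-16]
```

Call:
move_arm:
  commands:
    - [0.038,-0.047,0,0.151,-1]
    - [0.031,-0.052,0,0.151,-1]
    - [0.023,-0.056,0,0.151,-1]
    - [0.0133,-0.0557,0,0,-1]
    - [0.0133,-0.0557,0,0,-1]
    - [0.0133,-0.0557,0,0,-1]
    - [0.0133,-0.0557,0,0,-1]
    - [0.0133,-0.0557,0,0,-1]
    - [0.0133,-0.0557,0,0,-1]
    - [0.0133,-0.0557,0,0,-1]
  grip_force: 30

```text
time: 1.6
ee_pos: [0.4128, -0.0618, 0.4049]
orientation: [[0.978, -0.21, 0.004], [-0.21, -0.978, -0.004], [0.004, 0.003, -1.0]]
force: [1.6, 0.1, 0.0]
width: 0.0005
```

```bash
cat >> h.py <<'E'
C=np.array([.568,.0075,0]);X=np.array([.982,-.191,0]);Y=np.array([.191,.982,0])
def rk(x,y,z): return C+X*x+Y*y+np.array([0,0,z])
def ax(s,y,e=0): return rk(.0175-.5*s+.866*e,y,.026+.866*s+.5*e)
def goto(p,tip=.199,yaw=None):
    "tool-frame shift for tip point to p"
    st=monitor.get_state();R=np.array(st['orientation']);
    d=np.array(p)+[0,0,tip]-st['ee_pos']
    return (R.T@d).round(4), np.degrees(np.arctan2(R[1,0],R[0,0])).round(2), np.array(st['ee_pos']).round(4), np.array(st['force']).round(1), round(st['width'],4)
E
python3 - <<'E'
from h import *
d=grab('wrist');I=d['frame'].copy()
for y in(.108,.036,-.036):
    for s in(.09,.102,.126):
        u=proj(d,ax(s,y));print(y,s,u.round(1));cv2.circle(I,tuple(int(round(v)) for v in u),2,(255,0,0),-1)
cv2.imwrite('pics/w1.png',cv2.resize(I,(800,600),interpolation=cv2.INTER_CUBIC)[:,:,::-1])
print(goto(rk(-.053,.108,.148)-.008*X))
E
```

```text
0.108 0.09 [24.6 72.2]
0.108 0.102 [17.  77.8]
0.108 0.126 [ 0.  90.4]
0.036 0.09 [104.2  70.6]
0.036 0.102 [99.2 76.2]
0.036 0.126 [88.3 88.6]
-0.036 0.09 [183.9  68.9]
-0.036 0.102 [181.6  74.5]
-0.036 0.126 [176.7  86.8]
(array([ 0.0741, -0.2004,  0.0584]), np.float64(-11.78), array([ 0.415 , -0.0557,  0.4052]), array([-0.2,  8.7, -0.5]), 0.0006)
```

View pics/w1.png

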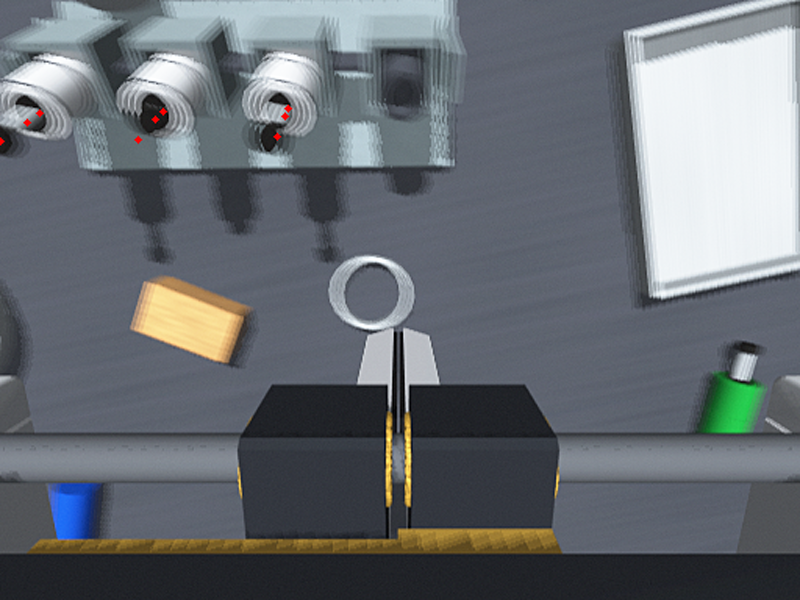

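The prediction sits within a few pixels of the caps, though the image is blurred because the arm was still settling. I move over c1, settle and check.

Call:
move_arm:
  commands:
    - [0.018,-0.05,0,-0.013,-1]
    - [0.018,-0.05,0,0,-1]
    - [0.018,-0.05,0,0,-1]
    - [0.018,-0.05,0,0,-1]
    - [0,0,0.02,0,-1]
    - [0,0,0,0,-1]
    - [0,0,0,0,-1]
    - [0,0,0,0,-1]

```text
time: 2.65
ee_pos: [0.528, 0.1332, 0.3867]
orientation: [[0.982, -0.191, 0.008], [-0.191, -0.982, -0.002], [0.008, 0.0, -1.0]]
force: [0.5, -0.9, -0.0]
width: 0.0006
```

Run:
```python
from h import *
d=grab('wrist');I=d['frame'].copy()
for y in(.108,.036,-.036):
    for s in(.09,.102,.126):
        u=proj(d,ax(s,y));print(y,s,u.round(1));cv2.circle(I,tuple(int(round(v)) for v in u),1,(255,0,0),-1)
cv2.imwrite('pics/w2.png',cv2.resize(I,(800,600),interpolation=cv2.INTER_CUBIC)[:,:,::-1])
print(goto(rk(-.053,.108,.148)-.008*X))
```

```text
0.108 0.09 [263.9 155.1]
0.108 0.102 [264.2 163.6]
0.108 0.126 [264.9 182.2]
0.036 0.09 [343.4 155.1]
0.036 0.102 [346.4 163.5]
0.036 0.126 [353.1 182.2]
-0.036 0.09 [422.9 155.1]
-0.036 0.102 [428.6 163.5]
-0.036 0.126 [441.3 182.1]
(array([0.0019, 0.0077, 0.0398]), np.float64(-11.03), array([0.528 , 0.1332, 0.3868]), array([-0.1,  1.2,  0.4]), 0.0007)
```

View pics/w2.png

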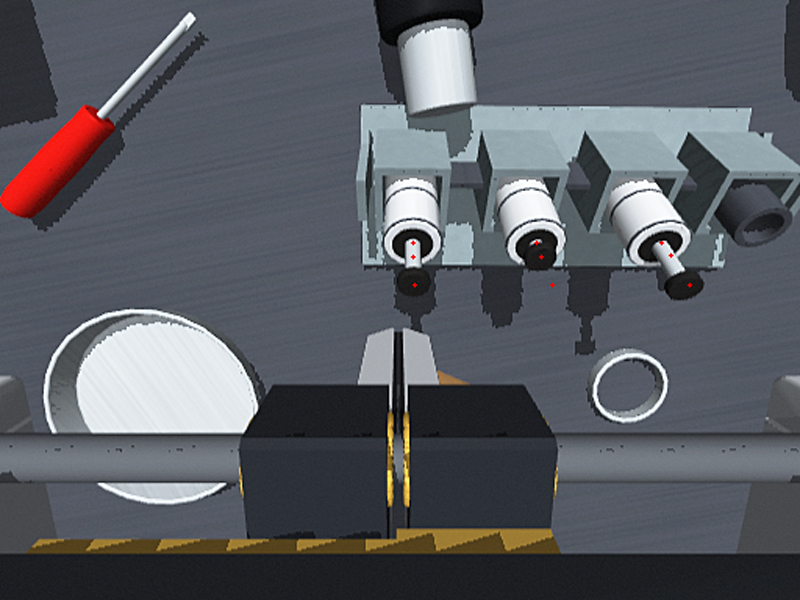

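The calibrated prediction lands on the c1 cap (414,283) and the c3 cap (687,285). Now the test push on c1.

Call:
move_arm:
  commands:
    - [0.002,0.0077,0.02,0,-1]
    - [0,0,0.02,0,-1]
    - [0,0,0,0,-1]
    - [0,0,0,0,-1]
    - [0.002,0,0.0035,0,-1]
    - [0.002,0,0.0035,0,-1]
    - [0.002,0,0.0035,0,-1]
    - [0.002,0,0.0035,0,-1]
    - [0,0,0,0,-1]

```text
time: 3.82
ee_pos: [0.5383, 0.1222, 0.3356]
orientation: [[0.981, -0.194, 0.014], [-0.194, -0.981, -0.002], [0.015, -0.001, -1.0]]
force: [-0.7, -0.7, 0.2]
width: 0.0007
```

```bash
cat >> h.py <<'E'
def push(y):
    st=monitor.get_state();p=np.array(st['ee_pos'])-[0,0,.199]+.008*X
    q=p-ax(0,y);D=-.5*X+np.array([0,0,.866]);s=q@D
    print('s',s.round(4),'lateral y',(q@Y).round(4),'e',(q@(.866*X+[0,0,.5])).round(4),'F',np.array(st['force']).round(1),'Fax',(np.array(st['force'])@D).round(1))
E
python3 -c "
from h import *
push(.108)"
```

```text
s 0.1261 lateral y -0.0011 e 0.0028 F [-0.7 -0.7  0.2] Fax 0.4
```

Call:
move_arm:
  commands:
    - [-0.004,0,0,0,-1]
    - [0.002,0,0.0035,0,-1]
    - [0.002,0,0.0035,0,-1]
    - [0.002,0,0.0035,0,-1]
    - [0,0,0,0,-1]

```text
time: 4.45
ee_pos: [0.5404, 0.122, 0.3245]
orientation: [[0.981, -0.193, 0.014], [-0.193, -0.981, -0.002], [0.014, -0.001, -1.0]]
force: [-1.1, 0.6, 1.9]
width: 0.0005
```

```bash
python3 -c "
from h import *
push(.108)"
```

```text
s 0.1154 lateral y -0.0009 e -0.0009 F [-1.1  0.6  1.9] Fax 2.2
```

Call:
move_arm:
  commands:
    - [0.002,0,0.0035,0,-1]
    - [0.001,0,0.0017,0,-1]
    - [0,0,0,0,-1]

```text
time: 4.82
ee_pos: [0.5437, 0.1214, 0.319]
orientation: [[0.981, -0.193, 0.015], [-0.193, -0.981, -0.002], [0.015, -0.001, -1.0]]
force: [-0.1, 0.1, 1.8]
width: 0.0007
```

```bash
python3 -c "
from h import *
push(.108)"
```

```text
s 0.109 lateral y -0.0009 e -0.0007 F [-0.1  0.1  1.8] Fax 1.6
```

c1 has passed the seizure point without resistance, so I keep pushing until it is home.

Call:
move_arm:
  commands:
    - [0.002,0,0.0035,0,-1]
    - [0.002,0,0.0035,0,-1]
    - [0.001,0,0.0017,0,-1]
    - [0,0,0,0,-1]

```text
time: 5.32
ee_pos: [0.5492, 0.1209, 0.3106]
orientation: [[0.981, -0.193, 0.015], [-0.193, -0.981, -0.001], [0.015, -0.002, -1.0]]
force: [-4.6, 0.2, 12.1]
width: 0.0004
```

```bash
python3 -c "
from h import *
push(.108)"
```

```text
s 0.0989 lateral y -0.0004 e -0.0002 F [-4.6  0.2 12.1] Fax 12.7
```

c1 is home (12.7 N, about 4 mm of cap squeeze at s=0.099). Now c3.

Call:
move_arm:
  commands:
    - [-0.022,0,-0.037,0,-1]
    - [0,0.048,0,0,-1]
    - [0,0.048,0,0,-1]
    - [0,0.047,0,0,-1]
    - [0,0,0,0,-1]
    - [0,0,0,0,-1]

```text
time: 6.08
ee_pos: [0.4985, -0.0188, 0.3467]
orientation: [[0.981, -0.192, 0.015], [-0.192, -0.981, -0.001], [0.015, -0.002, -1.0]]
force: [-0.5, 1.2, -0.0]
width: 0.0008
```

```bash
python3 -c "
from h import *
push(-.036)"
```

```text
s 0.1418 lateral y -0.0031 e -0.0021 F [-0.5  1.2 -0. ] Fax 0.3
```

Call:
move_arm:
  commands:
    - [0.004,-0.003,0.0035,0,-1]
    - [0.002,0,0.0035,0,-1]
    - [0.002,0,0.0035,0,-1]
    - [0.002,0,0.0035,0,-1]
    - [0.002,0,0.0035,0,-1]
    - [0.002,0,0.0035,0,-1]
    - [0.002,0,0.0035,0,-1]
    - [0,0,0,0,-1]

```text
time: 7.08
ee_pos: [0.5171, -0.0162, 0.321]
orientation: [[0.982, -0.188, 0.015], [-0.188, -0.982, -0.0], [0.015, -0.002, -1.0]]
force: [-6.4, 2.0, 14.4]
width: 0.0008
```

```bash
python3 -c "
from h import *
push(-.036)"
```

```text
s 0.1107 lateral y 0.003 e 0.0004 F [-6.4  2.  14.4] Fax 15.9
```

c3 stops dead at 15.9 N with s=0.111, so it is seized. I retract and line up the grasp on c3.

Call:
move_arm:
  commands:
    - [-0.015,0.003,-0.03,0,-1]
    - [0,0,-0.05,0,0.15]
    - [0,0,0,0,0.15]
    - [0,0,0,0,0.15]

```text
time: 7.58
ee_pos: [0.5002, -0.0165, 0.4017]
orientation: [[0.982, -0.188, 0.014], [-0.189, -0.982, 0.0], [0.014, -0.003, -1.0]]
force: [-0.2, -0.4, 0.3]
width: 0.0272
```

```bash
cat >> h.py <<'E'
def g(p,off=.18):
    st=monitor.get_state();R=np.array(st['orientation']);q=np.array(st['ee_pos'])+R[:,2]*off
    print('shift',(R.T@(np.array(p)-q)).round(4),'at',q.round(4),'yaw',np.degrees(np.arctan2(R[1,0],R[0,0])).round(2),'F',np.array(st['force']).round(1),'w',round(st['width'],4),'tilt',R[:2,2].round(3))
E
python3 -c "
from h import *
g(ax(.077,-.036))"
```

```text
shift [0.0368 0.0005 0.1295] at [ 0.5027 -0.0165  0.2217] yaw -10.87 F [-0.2 -0.4  0.3] w 0.0272 tilt [0.014 0.   ]
```

Call:
move_arm:
  commands:
    - [0.037,0.0005,0,0,0.15]
    - [0,0,0.02,0,0.15]
    - [0,0,0.02,0,0.15]
    - [0,0,0.03,0,0.15]
    - [0,0,0.03,0,0.15]
    - [0,0,0.025,0,0.15]
    - [0,0,0,0,0.15]

```text
time: 8.45
ee_pos: [0.5378, -0.0241, 0.2657]
orientation: [[0.982, -0.188, 0.004], [-0.188, -0.982, 0.002], [0.004, -0.003, -1.0]]
force: [0.3, 0.1, 0.9]
width: 0.0542
```

```bash
python3 -c "
from h import *
g(ax(.077,-.036))
d=grab('wrist','w3')"
```

```text
shift [ 0.0019 -0.0002 -0.007 ] at [ 0.5386 -0.0237  0.0857] yaw -10.84 F [0.3 0.1 0.9] w 0.0542 tilt [0.004 0.002]
```

View pics/w3.png

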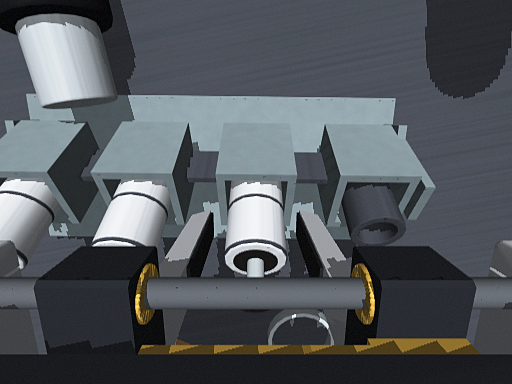

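The fingers straddle c3's barrel, centred at (255,215). They are 7 mm low, so I raise and then close.

Call:
move_arm:
  commands:
    - [0.002,0,-0.007,0,0.15]
    - [0,0,0,0,-0.5]
    - [0,0,0,0,-0.5]
    - [0,0,0,0,-0.5]
    - [0,0,0,0,-0.5]
  grip_force: 30

```text
time: 9.12
ee_pos: [0.5409, -0.0245, 0.2769]
orientation: [[0.982, -0.188, 0.01], [-0.188, -0.982, 0.001], [0.009, -0.003, -1.0]]
force: [1.5, 0.7, -2.8]
width: 0.0334
```

```bash
python3 -c "
from h import *
g(ax(.077,-.036))"
```

```text
shift [-0.0022  0.      0.0042] at [ 0.5426 -0.0242  0.0969] yaw -10.85 F [ 1.5  0.7 -2.8] w 0.0334 tilt [0.01  0.001]
```

Call:
move_arm:
  commands:
    - [-0.008,0,-0.013,0,-0.5]
    - [-0.008,0,-0.014,0,-0.5]
    - [-0.008,0,-0.014,0,-0.5]
    - [-0.008,0,-0.014,0,-0.5]
    - [-0.004,0,-0.04,0,-0.5]
    - [0,0,-0.055,0,-0.5]
    - [0,0,0,0,-0.5]

```text
time: 10.0
ee_pos: [0.4996, -0.0166, 0.4352]
orientation: [[0.982, -0.187, 0.01], [-0.187, -0.982, 0.001], [0.01, -0.003, -1.0]]
force: [-0.2, -0.5, -3.4]
width: 0.0334
```

```bash
python3 -c "
from h import *
g(np.array([.4576,.3535,.25])+.012*X)
d=grab('scene','s2');cv2.imwrite('pics/s2.png',cv2.resize(d['frame'][100:260,180:420],(720,480))[:,:,::-1])"
```

```text
shift [-0.1003 -0.3552  0.0052] at [ 0.5014 -0.0165  0.2552] yaw -10.79 F [-0.2 -0.5 -3.4] w 0.0334 tilt [0.01  0.001]
```

View pics/s2.png

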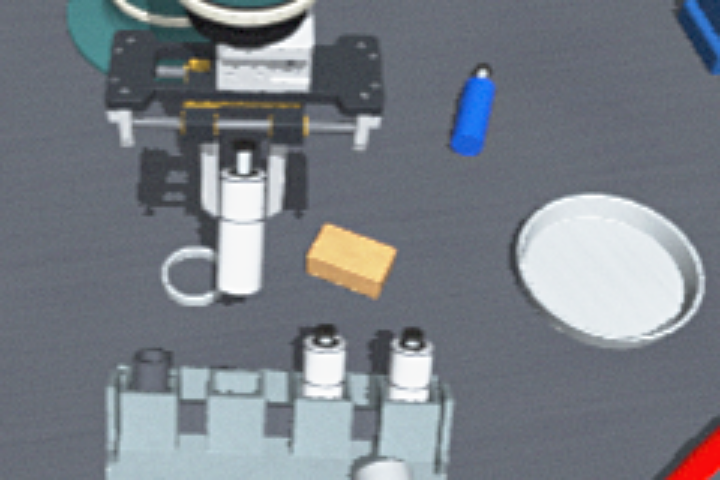

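c3 is held with its rod still part-way out, and c1 and c2 are home. On to the pan.

Call:
move_arm:
  commands:
    - [-0.0145,-0.051,0,0,-0.5]
    - [-0.0145,-0.051,0,0,-0.5]
    - [-0.0145,-0.051,0,0,-0.5]
    - [-0.0145,-0.051,0,0,-0.5]
    - [-0.0145,-0.051,0,0,-0.5]
    - [-0.0145,-0.051,0,0,-0.5]
    - [-0.013,-0.045,0.04,0,-0.5]
    - [0,0,0.05,0,-0.5]
    - [0,0,0.03,0,-0.5]
    - [0,0,0,0,-0.5]

```text
time: 11.3
ee_pos: [0.4601, 0.3543, 0.2984]
orientation: [[0.982, -0.189, -0.01], [-0.189, -0.982, -0.005], [-0.009, 0.007, -1.0]]
force: [0.7, -0.7, -2.1]
width: 0.0337
```

```bash
python3 -c "
from h import *
g(np.array([.4576,.3535,.086])+.012*X)"
```

```text
shift [ 0.0117 -0.0002  0.0323] at [0.4582 0.3534 0.1184] yaw -10.88 F [ 0.7 -0.7 -2.1] w 0.0337 tilt [-0.01  -0.005]
```

Call:
move_arm:
  commands:
    - [0.006,0,0.016,0,-0.5]
    - [0.002,0,0.012,0,-0.5]
    - [0,0,0,0,-0.5]
    - [0,0,0,0,-0.5]

```text
time: 11.8
ee_pos: [0.469, 0.3521, 0.2706]
orientation: [[0.982, -0.19, -0.008], [-0.19, -0.982, -0.004], [-0.007, 0.006, -1.0]]
force: [0.3, 0.6, -2.9]
width: 0.0334
```

```bash
python3 -c "
from h import *
g(np.array([.4576,.3535,.085])+.012*X)"
```

```text
shift [ 0.0019 -0.0002  0.0056] at [0.4675 0.3514 0.0906] yaw -10.96 F [ 0.3  0.6 -2.9] w 0.0334 tilt [-0.008 -0.004]
```

Call:
move_arm:
  commands:
    - [0.002,0,0.005,0,-0.5]
    - [0,0,0,0,-0.5]
    - [0.006,0,0,0,-0.5]
    - [0.006,0,0,0,-0.5]
    - [0.006,0,0,0,-0.5]
    - [0.006,0,0,0,-0.5]
    - [0.006,0,0,0,-0.5]
    - [0,0,0,0,-0.5]
  grip_force: 20

```text
time: 12.8
ee_pos: [0.4983, 0.3486, 0.2676]
orientation: [[0.982, -0.187, -0.016], [-0.187, -0.982, -0.003], [-0.015, 0.006, -1.0]]
force: [-0.1, -0.9, -2.6]
width: 0.0337
```

```bash
python3 -c "
from h import *
g(np.array([.4576,.3535,.086])+.059*X)
d=grab('scene','s3');cv2.imwrite('pics/s3.png',cv2.resize(d['frame'][90:240,300:460],(640,600),interpolation=2)[:,:,::-1])"
```

```text
shift [0.0209 0.0019 0.0013] at [0.4954 0.348  0.0876] yaw -10.77 F [-0.1 -0.9 -2.6] w 0.0337 tilt [-0.016 -0.003]
```

View pics/s3.png

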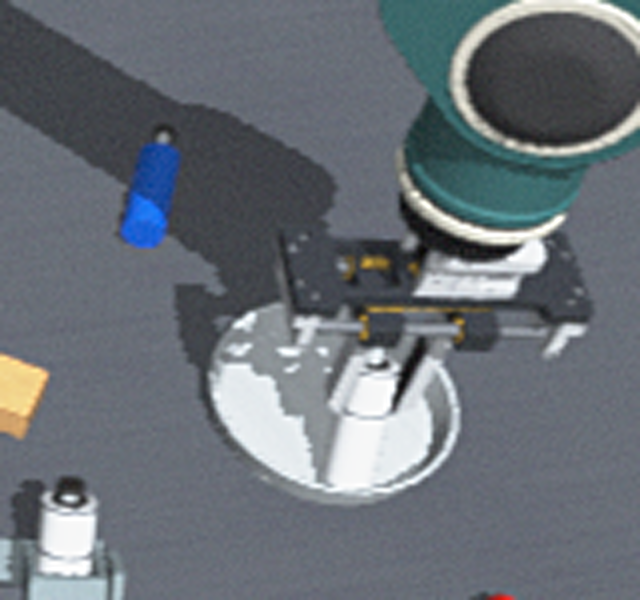

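Run:
```python
from h import *
d=grab('scene');c=np.array([.4576,.3535,0])
f=lambda p:((proj(d,p)-[300,90])*4).round(0)
for r in(.076,.084,.088):
    print('rim',r,f(c+X*r+[0,0,.028]),'floor',f(c+X*r+[0,0,.004]))
st=monitor.get_state();R=np.array(st['orientation']);q=np.array(st['ee_pos'])+R[:,2]*.18
for t in(0,10,20,30):
    s,k=np.sin(np.radians(t)),np.cos(np.radians(t));D=-s*X+[0,0,k];E=k*X+[0,0,s]
    q0=q-.0035*E
    print(t,'cap',f(q0+.0345*D),'end',f(q0+.0105*D),'bot',f(q0-.0795*D),'far',f(q0-.0795*D+.017*E),(q0-.0795*D+.017*E-c)@X,(q0-.0795*D+.017*E)[2])
```

```text
rim 0.076 [351. 480.] floor [341. 499.]
rim 0.084 [353. 490.] floor [343. 509.]
rim 0.088 [354. 495.] floor [344. 514.]
0 cap [385. 348.] end [373. 371.] bot [335. 448.] far [339. 467.] 0.05181329734628045 0.00805086159415773
10 cap [382. 342.] end [373. 369.] bot [339. 463.] far [344. 481.] 0.06542418008397233 0.011602895628190751
20 cap [380. 338.] end [372. 369.] bot [344. 477.] far [350. 491.] 0.0782109821649597 0.01746257017657455
30 cap [377. 335.] end [371. 368.] bot [349. 488.] far [357. 499.] 0.08978518307844602 0.025451841993294845
```

The geometry fits the cylinder bearing on the wall at about 20° tilt, so the uprighting is working. I continue.

Call:
move_arm:
  commands:
    - [0.006,0.001,0,0,-0.5]
    - [0.006,0.001,0,0,-0.5]
    - [0.006,0,0,0,-0.5]
    - [0.005,0,0,0,-0.5]
    - [0,0,0,0,-0.5]

```text
time: 13.52
ee_pos: [0.5172, 0.3461, 0.2692]
orientation: [[0.983, -0.182, -0.022], [-0.182, -0.983, 0.001], [-0.022, 0.003, -1.0]]
force: [-2.3, 1.5, -3.1]
width: 0.0326
```

```bash
python3 -c "
from h import *
g(np.array([.4576,.3535,.086])+.059*X)"
```

```text
shift [0.003  0.0035 0.0032] at [0.5133 0.3462 0.0893] yaw -10.5 F [-2.3  1.5 -3.1] w 0.0326 tilt [-0.022  0.001]
```

Call:
move_arm:
  commands:
    - [0.004,0.002,0,0,-0.5]
    - [0,0,0,0,-0.5]
    - [-0.015,0,0,0,-0.5]
    - [-0.02,0,0,0,-0.5]
    - [0,0,0,0,-0.5]
    - [0,0,0.003,0,-0.5]
    - [0,0,0.003,0,-0.5]
    - [0,0,0,0,-0.5]

```text
time: 14.52
ee_pos: [0.4829, 0.3503, 0.2636]
orientation: [[0.983, -0.182, -0.021], [-0.182, -0.983, 0.001], [-0.021, 0.003, -1.0]]
force: [0.2, -0.1, -2.0]
width: 0.0319
```

```bash
python3 -c "
from h import *
g(np.array([.4576,.3535,.0835])+.02*X)"
```

```text
shift [-0.0017  0.0011  0.0002] at [0.4791 0.3505 0.0836] yaw -10.46 F [ 0.2 -0.1 -2. ] w 0.0319 tilt [-0.021  0.001]
```

Call:
move_arm:
  commands:
    - [0,0,0.002,0,-0.5]
    - [0,0,0.002,0,-0.5]
    - [0,0,0,0,-0.5]

```text
time: 14.9
ee_pos: [0.485, 0.3507, 0.263]
orientation: [[0.983, -0.183, -0.015], [-0.183, -0.983, 0.003], [-0.015, 0.0, -1.0]]
force: [-1.2, -2.3, 0.6]
width: 0.0322
```

```bash
python3 -c "
from h import *
g(np.array([.4576,.3535,.0835])+.02*X)
d=grab('wrist','w4')"
```

```text
shift [-0.0047  0.0024 -0.0004] at [0.4823 0.3512 0.083 ] yaw -10.56 F [-1.2 -2.3  0.6] w 0.0322 tilt [-0.015  0.003]
```

View pics/w4.png

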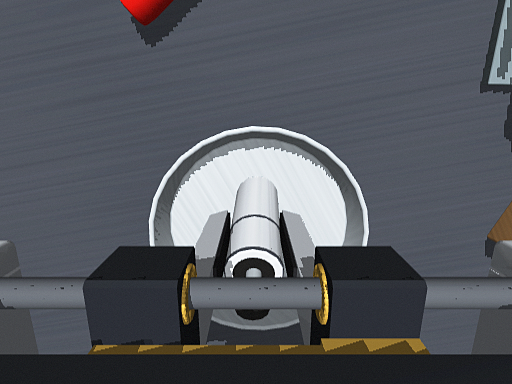

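Run:
```python
from h import *
d=grab('wrist')
st=monitor.get_state();R=np.array(st['orientation']);q=np.array(st['ee_pos'])+R[:,2]*.18
for t in(0,5,10,15,20):
    s,k=np.sin(np.radians(t)),np.cos(np.radians(t));D=-s*X+[0,0,k];E=k*X+[0,0,s]
    q0=q-.0035*E
    print(t,'cap',proj(d,q0+.0345*D),'endfar',proj(d,q0+.0105*D+.017*E),'far',proj(d,q0-.0795*D+.017*E))
```

```text
0 cap [256.14318261 273.59828773] endfar [256.18034592 221.70005947] far [255.56075702 181.40818168]
5 cap [256.08118493 278.59063355] endfar [256.1760336  224.15741675] far [255.63929559 173.82200544]
10 cap [256.01835393 283.10228853] endfar [256.16909417 226.7410563 ] far [255.72136738 166.35879804]
15 cap [255.95548752 287.0920072 ] endfar [256.15955881 229.42738052] far [255.80704464 159.03318386]
20 cap [255.89334046 290.52968246] endfar [256.14749119 232.19096556] far [255.8964013  151.86347478]
```

Run:
```python
from h import *
from scipy.optimize import least_squares
d=grab('wrist');s_=grab('scene')
cv2.imwrite('pics/s4.png',cv2.resize(s_['frame'][140:230,340:430],(600,600),interpolation=2)[:,:,::-1])
st=monitor.get_state();R=np.array(st['orientation']);q=np.array(st['ee_pos'])+R[:,2]*.18
def pts(a):
    t,L,e=a;D=-np.sin(t)*X+[0,0,np.cos(t)];E=np.cos(t)*X+[0,0,np.sin(t)];q0=q+e*E
    P=[q0-L*D+.017*E,q0+(.09-L)*D+.017*E,q0+(.114-L)*D]
    return P
f=lambda a:[proj(d,p)[1]-v for p,v in zip(pts(a),(177,247,305))]
for e in (-.005,0,.005):
    r=least_squares(lambda a:f([a[0],a[1],e]),[.1,.07],x_scale=[.1,.01]);a=[*r.x,e];print(np.degrees(r.x[0]),r.x[1],r.fun,pts(a)[0],[((proj(s_,p)-[340,140])*600/90).round() for p in pts(a)])
```

```text
8.485087575495783 0.06511383191750354 [-0.23687928 -3.20255818  2.19782274] [0.5031128  0.34719094 0.0201755 ] [array([306., 418.]), array([364., 263.]), array([371., 190.])]
6.653663710309124 0.05774389406184337 [-0.75160115 -5.54171073  3.69555985] [0.50517482 0.34678987 0.02742077] [array([312., 412.]), array([373., 261.]), array([380., 187.])]
5.043836522430622 0.049772447623941805 [-1.97535042 -8.41344596  5.46154452] [0.50784051 0.34627139 0.03516047] [array([318., 407.]), array([382., 259.]), array([390., 185.])]
```

View pics/s4.png

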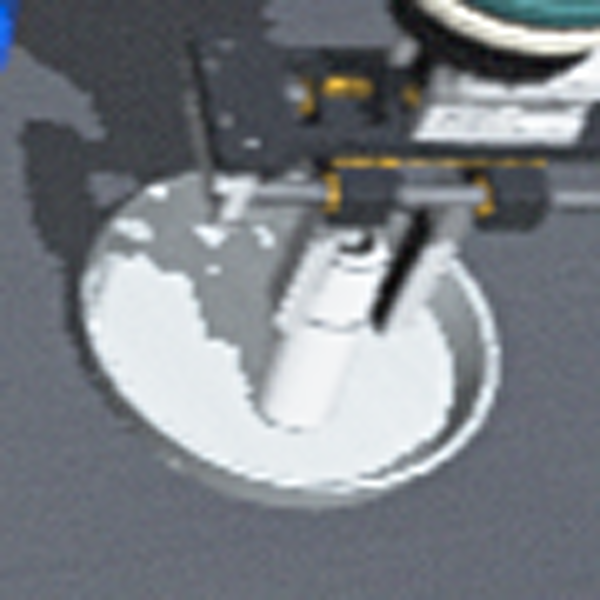

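c3 seems to have slid a bit in the grip and to sit slightly above the floor at about 8° tilt. I lower further until it touches.

Call:
move_arm:
  commands:
    - [0,0,0.004,0,-0.5]
    - [0,0,0.003,0,-0.5]
    - [0,0,0,0,-0.5]
    - [0,0,0,0,-0.5]

```text
time: 15.6
ee_pos: [0.4881, 0.3513, 0.2609]
orientation: [[0.983, -0.186, -0.006], [-0.185, -0.983, 0.006], [-0.007, -0.005, -1.0]]
force: [-1.9, -1.3, 1.3]
width: 0.0307
```

```bash
python3 -c "
from h import *
g(np.array([.4576,.3535,.0835])+.02*X)"
```

```text
shift [-0.0092  0.0044 -0.0025] at [0.4871 0.3523 0.0809] yaw -10.69 F [-1.9 -1.3  1.3] w 0.0307 tilt [-0.006  0.006]
```

The shrinking width (30.7 mm) suggests the barrel has crept toward the pad edge. It now rests on the floor at well under its tipping angle of 20°, so I release gently.

Call:
move_arm:
  commands:
    - [0,0,0,0,-0.2]
    - [0,0,0,0,-0.2]
    - [0,0,0,0,-0.1]
    - [0,0,0,0,-0.1]

```text
time: 16.1
ee_pos: [0.488, 0.3515, 0.2603]
orientation: [[0.983, -0.185, -0.006], [-0.185, -0.983, 0.006], [-0.007, -0.005, -1.0]]
force: [-0.2, 0.3, 0.9]
width: 0.0424
```

```bash
python3 -c "
from h import *
g(np.array([.4576,.3535,.0835])+.02*X)
a=grab('wrist')['frame'][120:330,130:390];b=grab('scene')['frame'][140:230,340:430]
cv2.imwrite('pics/s5.png',np.hstack([cv2.resize(a,(440,355)),cv2.resize(b,(355,355),interpolation=2)])[:,:,::-1])"
```

```text
shift [-0.0089  0.0047 -0.0031] at [0.4868 0.3526 0.0803] yaw -10.67 F [-0.2  0.3  0.9] w 0.0424 tilt [-0.006  0.006]
```

View pics/s5.png

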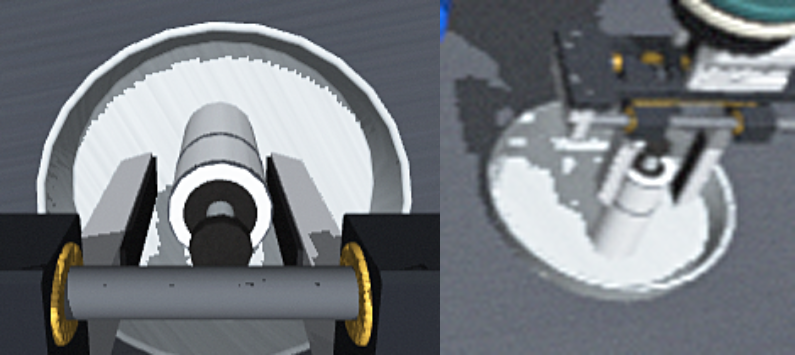

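```bash
cat >> h.py <<'E'
def tri2(d1,p,d2,q):
    A=np.zeros((3,3));b=np.zeros(3);rs=[]
    for d,u in((d1,p),(d2,q)):
        o,r=ray(d,*u);Q=np.eye(3)-np.outer(r,r);A+=Q;b+=Q@o
    return np.linalg.solve(A,b)
E
python3 - <<'E'
from h import *
w=grab('wrist');s=grab('scene');
P=tri2(w,(260,238.3),s,(394,181.3));print('end centre',P)
c=np.array([.4576,.3535,0]);print('in pan',P-c)
for p in (P,):
    b=p.copy();b[2]=.004;print('upright farbottom would be',proj(w,b+.017*X),'obs 258,181')
    for t in (5,10): print(t,proj(w,p-.09*np.array([0,0,np.cos(t/57.3)])+X*(.017+.09*np.sin(t/57.3))))
E
```

```text
end centre [0.49488501 0.34814048 0.10559792]
in pan [ 0.03728501 -0.00535952  0.10559792]
upright farbottom would be [259.62776827 168.40362025] obs 258,181
5 [259.91378366 161.43850045]
10 [260.03558872 151.61241214]
```

c3 has been released between the open fingers and is standing. I lift clear and go to c1.

Call:
move_arm:
  commands:
    - [-0.004,0,0,0,0.15]
    - [0,0,-0.02,0,0.15]
    - [0,0,-0.03,0,0.15]
    - [0,0,-0.05,0,0.15]
    - [0,0,-0.05,0,0.15]
    - [0,0.03,0,0,0.15]
    - [0,0.05,0,0,0.15]
    - [0,0,0,0,0.15]

```text
time: 17.3
ee_pos: [0.4679, 0.2717, 0.4238]
orientation: [[0.983, -0.182, -0.001], [-0.182, -0.983, 0.009], [-0.003, -0.009, -1.0]]
force: [0.2, 0.3, 0.6]
width: 0.054
```

Run:
```python
from h import *
g(ax(.077,.108,-.003))
w=grab('wrist','w6');I=w['frame'];c=np.array([.4576,.3535,0])
# dark cap + white end ring near the expected upright position
g0=I.min(2)
P=np.array([.49,.349,.118]);u=proj(w,P);print('exp cap',u)
x,y=[int(v) for v in u];x0,y0=max(x-60,0),max(y-60,0)
m=(I[y0:y+60,x0:x+60].max(2)<70).astype(np.uint8)
n,l,st,ce=cv2.connectedComponentsWithStats(m)
for i in range(1,n):
    if st[i,4]>40: print(st[i],ce[i]+[x0,y0])
print(x0,y0)
```

```text
shift [0.1248 0.1362 0.151 ] at [0.4677 0.2733 0.2438] yaw -10.5 F [0.2 0.3 0.6] w 0.054 tilt [-0.001  0.009]
exp cap [178.29955788 176.61189407]
[ 52  50  24  23 396] [181.65909091 177.26515152]
[ 82  96  14  24 196] [208.30612245 226.62244898]
118 116
```

The dark cap blob is where an upright c3 would put it. Now c1.

Call:
move_arm:
  commands:
    - [0.042,0.045,0,0,0.15]
    - [0.042,0.045,0,0,0.15]
    - [0.041,0.046,0,0,0.15]
    - [0,0,0,0,0.15]
    - [0,0,0.04,0,0.15]
    - [0,0,0.04,0,0.15]
    - [0,0,0.03,0,0.15]
    - [0,0,0,0,0.15]
    - [0,0,0,0,0.15]

```text
time: 18.48
ee_pos: [0.5704, 0.125, 0.3177]
orientation: [[0.986, -0.167, 0.007], [-0.167, -0.986, 0.018], [0.004, -0.019, -1.0]]
force: [-0.2, -0.6, 1.5]
width: 0.054
```

```bash
python3 -c "
from h import *
g(ax(.077,.108,-.003))"
```

```text
shift [-0.0046  0.0119  0.0463] at [0.5716 0.1282 0.1377] yaw -9.64 F [-0.2 -0.6  1.5] w 0.054 tilt [0.007 0.018]
```

Call:
move_arm:
  commands:
    - [-0.0046,0.012,0,0.024,0.15]
    - [0,0,0.02,0,0.15]
    - [0,0,0.02,0,0.15]
    - [0,0,0,0,0.15]
    - [0,0,0,0,0.15]

```text
time: 19.1
ee_pos: [0.5641, 0.1141, 0.2774]
orientation: [[0.981, -0.193, 0.01], [-0.193, -0.981, 0.018], [0.006, -0.019, -1.0]]
force: [-1.0, 0.4, 0.3]
width: 0.0542
```

```bash
python3 -c "
from h import *
g(ax(.077,.108,-.003))"
```

```text
shift [-0.0006 -0.0005  0.0063] at [0.5659 0.1173 0.0974] yaw -11.14 F [-1.   0.4  0.3] w 0.0542 tilt [0.01  0.018]
```

Call:
move_arm:
  commands:
    - [-0.001,0,0.005,0,0.15]
    - [0,0,0,0,0.15]
    - [0,0,0,0,-0.5]
    - [0,0,0,0,-0.5]
    - [0,0,0,0,-0.5]
    - [0,0,0,0,-0.5]
  grip_force: 30

```text
time: 19.85
ee_pos: [0.5634, 0.1146, 0.2729]
orientation: [[0.981, -0.193, 0.011], [-0.193, -0.981, 0.018], [0.008, -0.02, -1.0]]
force: [1.0, 0.1, -1.4]
width: 0.0336
```

```bash
python3 -c "
from h import *
g(ax(.077,.108,-.003))"
```

```text
shift [ 0.     -0.0002  0.0018] at [0.5654 0.1179 0.0929] yaw -11.13 F [ 1.   0.1 -1.4] w 0.0336 tilt [0.011 0.018]
```

Call:
move_arm:
  commands:
    - [-0.008,0,-0.013,0,-0.5]
    - [-0.008,0,-0.014,0,-0.5]
    - [-0.008,0,-0.014,0,-0.5]
    - [-0.008,0,-0.014,0,-0.5]
    - [-0.004,0,-0.04,0,-0.5]
    - [0,0,-0.055,0,-0.5]
    - [-0.01,0.05,0,-0.095,-0.5]
    - [-0.01,0.05,0,-0.095,-0.5]
    - [0,0.055,0,0,-0.5]
    - [0,0.055,0,0,-0.5]

```text
time: 21.1
ee_pos: [0.4853, -0.0864, 0.4313]
orientation: [[1.0, 0.012, 0.016], [0.012, -1.0, 0.017], [0.016, -0.017, -1.0]]
force: [1.3, 0.2, -1.7]
width: 0.0333
```

```bash
python3 -c "
from h import *
g([.478,-.336,.25])"
```

```text
shift [-0.0131  0.2525 -0.0031] at [ 0.4881 -0.0834  0.2513] yaw 0.68 F [ 1.3  0.2 -1.7] w 0.0333 tilt [0.016 0.017]
```

Call:
move_arm:
  commands:
    - [-0.003,0.055,0,0.012,-0.5]
    - [-0.003,0.055,0,0,-0.5]
    - [-0.003,0.055,0,0,-0.5]
    - [-0.003,0.055,0,0,-0.5]
    - [0,0.025,0.04,0,-0.5]
    - [0,0,0.05,0,-0.5]
    - [0,0,0.03,0,-0.5]
    - [0,0,0,0,-0.5]
    - [0,0,0,0,-0.5]

```text
time: 22.22
ee_pos: [0.4712, -0.339, 0.3128]
orientation: [[1.0, -0.005, 0.022], [-0.005, -1.0, 0.013], [0.022, -0.013, -1.0]]
force: [0.3, -0.8, -2.4]
width: 0.0336
```

```bash
python3 -c "
from h import *
g([.475,-.336,.085])"
```

```text
shift [-0.0013 -0.0001  0.0478] at [ 0.4753 -0.3367  0.1328] yaw -0.3 F [ 0.3 -0.8 -2.4] w 0.0336 tilt [0.022 0.013]
```

Call:
move_arm:
  commands:
    - [0,0,0.02,0,-0.5]
    - [0,0,0.015,0,-0.5]
    - [0,0,0.008,0,-0.5]
    - [0,0,0.001,0,-0.5]
    - [0,0,0,0,-0.5]
    - [0,0,0,0,-0.5]

```text
time: 22.98
ee_pos: [0.473, -0.3384, 0.2686]
orientation: [[1.0, -0.005, 0.025], [-0.005, -1.0, 0.011], [0.025, -0.011, -1.0]]
force: [0.4, 0.6, -2.4]
width: 0.0333
```

```bash
python3 -c "
from h import *
g([.475,-.336,.085])"
```

```text
shift [-0.0026 -0.0004  0.0036] at [ 0.4775 -0.3365  0.0887] yaw -0.28 F [ 0.4  0.6 -2.4] w 0.0333 tilt [0.025 0.011]
```

Call:
move_arm:
  commands:
    - [-0.004,0,0.005,0,-0.5]
    - [0,0,0.001,0,-0.5]
    - [0,0,0,0,-0.5]

```text
time: 23.35
ee_pos: [0.4688, -0.3385, 0.2625]
orientation: [[1.0, -0.005, 0.026], [-0.005, -1.0, 0.01], [0.026, -0.01, -1.0]]
force: [-0.1, -0.1, -1.9]
width: 0.0334
```

```bash
python3 -c "
from h import *
g([.475,-.336,.084])"
```

```text
shift [ 0.0016 -0.0006 -0.0014] at [ 0.4735 -0.3366  0.0826] yaw -0.29 F [-0.1 -0.1 -1.9] w 0.0334 tilt [0.026 0.01 ]
```

Call:
move_arm:
  commands:
    - [0.007,0,0,0,-0.5]
    - [0.007,0,0,0,-0.5]
    - [0.007,0,0,0,-0.5]
    - [0.007,0,-0.001,0,-0.5]
    - [0,0,0,0,-0.5]

```text
time: 23.98
ee_pos: [0.4947, -0.3405, 0.2637]
orientation: [[1.0, -0.008, 0.012], [-0.008, -1.0, 0.011], [0.012, -0.011, -1.0]]
force: [-1.7, -0.2, -3.1]
width: 0.0335
```

```bash
python3 -c "
from h import *
g([.528,-.336,.084])"
```

```text
shift [ 0.0311 -0.0028  0.0001] at [ 0.4969 -0.3385  0.0837] yaw -0.48 F [-1.7 -0.2 -3.1] w 0.0335 tilt [0.012 0.011]
```

Call:
move_arm:
  commands:
    - [0.007,0,-0.001,0,-0.5]
    - [0.007,0,-0.001,0,-0.5]
    - [0.007,0,0,0,-0.5]
    - [0.007,0,0,0,-0.5]
    - [0.005,0,0,0,-0.5]
    - [0,0,0,0,-0.5]

```text
time: 24.72
ee_pos: [0.5263, -0.3421, 0.2653]
orientation: [[1.0, -0.011, -0.001], [-0.011, -1.0, 0.012], [-0.001, -0.012, -1.0]]
force: [-4.2, -1.2, -2.2]
width: 0.0322
```

```bash
python3 -c "
from h import *
g([.528,-.336,.084])"
```

```text
shift [ 0.0018 -0.004   0.0013] at [ 0.5262 -0.34    0.0853] yaw -0.61 F [-4.2 -1.2 -2.2] w 0.0322 tilt [-0.001  0.012]
```

Call:
move_arm:
  commands:
    - [0.006,-0.002,0,0,-0.5]
    - [0.004,0,0,0,-0.5]
    - [0,0,0,0,-0.5]
    - [-0.02,0,-0.004,0,-0.5]
    - [-0.035,0,-0.004,0,-0.5]
    - [-0.04,0,0,0,-0.5]
    - [-0.025,0,0,0,-0.5]
    - [0,0,0,0,-0.5]
    - [0,0,0,0,-0.5]

```text
time: 25.85
ee_pos: [0.4155, -0.3384, 0.2743]
orientation: [[1.0, -0.009, 0.005], [-0.009, -1.0, 0.01], [0.005, -0.01, -1.0]]
force: [0.1, -0.0, -2.7]
width: 0.0286
```

Run:
```python
from h import *
g([.41,-.336,.083])
d=grab('wrist','w7');I=d['frame']
# column profile through the barrel: find rows of end face / bottom
for u in (246,256,266): print(u,''.join('#' if I[v,u].max()<70 else ('.' if I[v,u].min()>150 else '-') for v in range(110,320,3)))
st=monitor.get_state();R=np.array(st['orientation']);q=np.array(st['ee_pos'])+R[:,2]*.18
for t in(-5,0,5,10,15):
    s,k=np.sin(np.radians(t)),np.cos(np.radians(t));D=np.array([-s,0,k]);E=np.array([k,0,s])
    for e in(-.012,0): print(t,e,[proj(d,q+e*E+p)[1].round(0) for p in(.0335*D-.0,.0115*D+.017*E,.0115*D-.017*E,-.0785*D+.017*E)])
```

```text
shift [-0.0064 -0.0004  0.0112] at [ 0.4164 -0.3366  0.0943] yaw -0.54 F [ 0.1 -0.  -2.7] w 0.0286 tilt [0.005 0.01 ]
246 .............................-........-.......#...#######---------####
256 .....................................-........#...#######---------####
266 ......................................-.......-....######---------####
-5 -0.012 [np.float64(283.0), np.float64(234.0), np.float64(292.0), np.float64(201.0)]
-5 0 [np.float64(259.0), np.float64(213.0), np.float64(272.0), np.float64(187.0)]
0 -0.012 [np.float64(287.0), np.float64(237.0), np.float64(291.0), np.float64(193.0)]
0 0 [np.float64(265.0), np.float64(216.0), np.float64(273.0), np.float64(179.0)]
5 -0.012 [np.float64(291.0), np.float64(239.0), np.float64(290.0), np.float64(186.0)]
5 0 [np.float64(270.0), np.float64(219.0), np.float64(273.0), np.float64(172.0)]
10 -0.012 [np.float64(294.0), np.float64(241.0), np.float64(288.0), np.float64(178.0)]
10 0 [np.float64(275.0), np.float64(222.0), np.float64(272.0), np.float64(165.0)]
15 -0.012 [np.float64(297.0), np.float64(242.0), np.float64(286.0), np.float64(171.0)]
15 0 [np.float64(280.0), np.float64(225.0), np.float64(272.0), np.float64(157.0)]
```

The grip width of 28.6 mm shows the barrel being squeezed off the pad edge. I ease the grip and set it down at once.

Call:
move_arm:
  commands:
    - [0,0,0.007,0,-0.5]
    - [0,0,0.005,0,-0.5]
    - [0,0,0.002,0,-0.5]
  grip_force: 12

```text
time: 26.28
ee_pos: [0.4172, -0.3378, 0.259]
orientation: [[1.0, -0.008, 0.006], [-0.008, -1.0, 0.01], [0.006, -0.01, -1.0]]
force: [2.7, 0.2, 10.5]
width: 0.0295
```

Run:
```python
from h import *
g([.41,-.336,.083])
d=grab('wrist','w8')
```

```text
shift [-0.0082  0.0001 -0.004 ] at [ 0.4182 -0.336   0.079 ] yaw -0.44 F [ 2.7  0.2 10.5] w 0.0295 tilt [0.006 0.01 ]
```

Run:
```python
from h import *
a=cv2.imread('pics/w8.png')[60:340,100:420];s=grab('scene')['frame'][:,:,::-1]
u=proj(grab('scene'),[.42,-.336,.06]);x,y=int(u[0]),int(u[1]);print(x,y)
b=s[max(y-50,0):y+50,max(x-50,0):x+50];print(b.shape)
cv2.imwrite('pics/v12.png',np.hstack([cv2.resize(a,(400,350)),cv2.resize(b,(350,350),interpolation=2)]))
```

```text
135 201
(100, 100, 3)
```

View pics/v12.png

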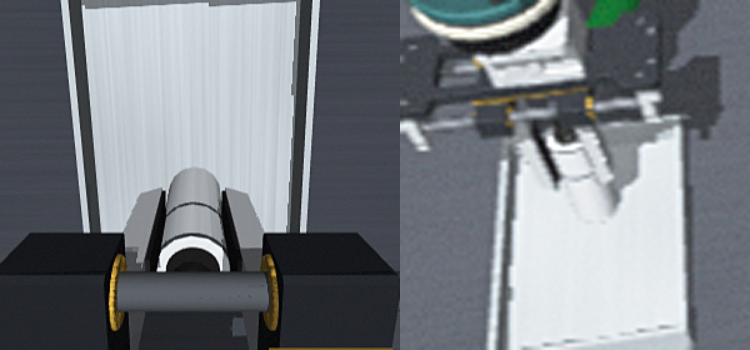

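Run:
```python
from h import *
s=grab('scene')
for x in (.40,.405,.41):
  for t in(0,10,20):
    k=np.radians(t);D=np.array([-np.sin(k),0,np.cos(k)]);E=np.array([np.cos(k),0,np.sin(k)])
    q=np.array([x,-.337,.079])
    low=min(.0,0);L=(.075-.017*np.sin(k))/np.cos(k)
    print(x,t,'L',round(L,4),'far',proj(s,q-L*D+.017*E).round(1),'end',proj(s,q+(.09-L)*D).round(1),'cap',proj(s,q+(.102-L)*D).round(1))
print('obs far 143,212.4 end 135,193 cap 132.7,189')
```

```text
0.4 0 L 0.075 far [140.1 212.4] end [131.9 188.3] cap [130.7 185.5]
0.4 10 L 0.0732 far [139.4 215. ] end [131.8 187. ] cap [130.6 183.6]
0.4 20 L 0.0736 far [138.8 217.4] end [131.9 186.5] cap [130.9 182.6]
0.405 0 L 0.075 far [140.  213.9] end [131.8 189.8] cap [130.6 187. ]
0.405 10 L 0.0732 far [139.4 216.5] end [131.7 188.5] cap [130.5 185.2]
0.405 20 L 0.0736 far [138.8 219. ] end [131.9 188. ] cap [130.8 184.1]
0.41 0 L 0.075 far [140.  215.4] end [131.7 191.3] cap [130.5 188.5]
0.41 10 L 0.0732 far [139.3 218. ] end [131.6 190. ] cap [130.5 186.7]
0.41 20 L 0.0736 far [138.7 220.5] end [131.8 189.5] cap [130.7 185.7]
obs far 143,212.4 end 135,193 cap 132.7,189
```

The observed length matches an upright stance, not a leaning one. I release.

Call:
move_arm:
  commands:
    - [0,0,0,0,-0.2]
    - [0,0,0,0,-0.1]
    - [0,0,0,0,0]
    - [0,0,0,0,0.15]
    - [0,0,-0.02,0,0.15]
    - [0,0,-0.03,0,0.15]
    - [0,0,-0.05,0,0.15]
    - [0,0,-0.05,0,0.15]
    - [0,-0.02,0,0,0.15]
    - [0,0,0,0,0.15]

```text
time: 27.72
ee_pos: [0.4157, -0.3186, 0.4138]
orientation: [[1.0, -0.008, 0.005], [-0.008, -1.0, 0.011], [0.005, -0.011, -1.0]]
force: [0.3, -1.2, 0.1]
width: 0.0537
```

Run:
```python
from h import *
g(ax(.077,.036,.0))
w=grab('wrist');s=grab('scene')
def dark(d,p,r=45):
    I=d['frame'];x,y=[int(v) for v in proj(d,p)];x0,y0=max(x-r,0),max(y-r,0)
    m=(I[y0:y+r,x0:x+r].max(2)<80).astype(np.uint8);n,l,st,ce=cv2.connectedComponentsWithStats(m)
    print('exp',proj(d,p).round(1));[print(st[i][2:],(ce[i]+[x0,y0]).round(1)) for i in range(1,n) if st[i,4]>15]
dark(w,[.405,-.337,.106]);dark(s,[.405,-.337,.106],14)
```

```text
shift [ 0.1341 -0.3631  0.1457] at [ 0.4165 -0.3167  0.2338] yaw -0.47 F [ 0.3 -1.2  0.1] w 0.0537 tilt [0.005 0.011]
exp [276.5 196. ]
[  3  65 104] [319.6 191.4]
[ 22  21 356] [274.5 190.6]
[ 81  29 480] [283.9 227.6]
[23  5 39] [267.4 218.1]
exp [130.6 187. ]
[ 9  4 20] [140.  173.8]
[ 8  8 44] [132.5 189.9]
```

c1 stands in the tray. Now c2, which was already home.

Call:
move_arm:
  commands:
    - [0.018,-0.056,0,0.093,0.15]
    - [0.012,-0.056,0,0.093,0.15]
    - [0.0,-0.056,0,0,0.15]
    - [0.0,-0.056,0,0,0.15]
    - [0.01,-0.056,0,0,0.15]
    - [0.01,-0.05,0,0,0.15]
    - [0,0,0,0,0.15]
    - [0,0,0,0,0.15]

```text
time: 28.82
ee_pos: [0.5182, 0.0048, 0.4101]
orientation: [[0.978, -0.207, -0.005], [-0.206, -0.978, 0.015], [-0.008, -0.014, -1.0]]
force: [-0.4, -0.3, 0.2]
width: 0.0541
```

```bash
python3 -c "
from h import *
g(ax(.077,.036,-.005))"
```

```text
shift [ 0.025  -0.0441  0.1403] at [0.5172 0.0076 0.2301] yaw -11.91 F [-0.4 -0.3  0.2] w 0.0541 tilt [-0.005  0.015]
```

Call:
move_arm:
  commands:
    - [0.025,-0.044,0,-0.016,0.15]
    - [0,0,0,0,0.15]
    - [0,0,0.04,0,0.15]
    - [0,0,0.04,0,0.15]
    - [0,0,0.025,0,0.15]
    - [0,0,0,0,0.15]
    - [0,0,0,0,0.15]

```text
time: 29.7
ee_pos: [0.551, 0.0341, 0.3014]
orientation: [[0.979, -0.204, -0.008], [-0.204, -0.979, 0.011], [-0.01, -0.01, -1.0]]
force: [0.0, 0.0, 0.1]
width: 0.0542
```

```bash
python3 -c "
from h import *
g(ax(.077,.036,-.005))"
```

```text
shift [-0.0016 -0.0111  0.0313] at [0.5496 0.0362 0.1214] yaw -11.78 F [0.  0.  0.1] w 0.0542 tilt [-0.008  0.011]
```

Call:
move_arm:
  commands:
    - [-0.0015,-0.011,0,-0.013,0.15]
    - [0,0,0.016,0,0.15]
    - [0,0,0.013,0,0.15]
    - [0,0,0,0,0.15]
    - [0,0,0,0,0.15]

```text
time: 30.32
ee_pos: [0.552, 0.046, 0.2723]
orientation: [[0.982, -0.191, -0.006], [-0.191, -0.982, 0.011], [-0.008, -0.01, -1.0]]
force: [-0.7, 0.3, 0.4]
width: 0.0541
```

```bash
python3 -c "
from h import *
g(ax(.077,.036,-.005))"
```

```text
shift [-0.0008  0.0005  0.0021] at [0.5509 0.048  0.0923] yaw -11.0 F [-0.7  0.3  0.4] w 0.0541 tilt [-0.006  0.011]
```

Call:
move_arm:
  commands:
    - [-0.001,0,0.001,0,0.15]
    - [0,0,0,0,-0.5]
    - [0,0,0,0,-0.5]
    - [0,0,0,0,-0.5]
    - [0,0,0,0,-0.5]
  grip_force: 30

```text
time: 30.95
ee_pos: [0.5511, 0.046, 0.2718]
orientation: [[0.982, -0.191, -0.005], [-0.191, -0.981, 0.011], [-0.007, -0.01, -1.0]]
force: [0.3, 0.5, -0.7]
width: 0.0332
```

Call:
move_arm:
  commands:
    - [-0.008,0,-0.013,0,-0.5]
    - [-0.008,0,-0.014,0,-0.5]
    - [-0.008,0,-0.014,0,-0.5]
    - [-0.008,0,-0.014,0,-0.5]
    - [-0.004,0,-0.04,0,-0.5]
    - [0,0,-0.055,0,-0.5]
    - [-0.01,0.05,0,-0.095,-0.5]
    - [-0.01,0.05,0,-0.095,-0.5]
    - [0,0.055,0,0,-0.5]
    - [0,0.055,0,0,-0.5]

```text
time: 32.2
ee_pos: [0.4762, -0.154, 0.4331]
orientation: [[1.0, 0.014, -0.0], [0.014, -1.0, 0.009], [-0.0, -0.009, -1.0]]
force: [1.5, 0.2, -2.6]
width: 0.0336
```

```bash
python3 -c "
from h import *
g([.475,-.336,.25])"
```

```text
shift [-0.0036  0.1836  0.0015] at [ 0.4761 -0.1524  0.2531] yaw 0.78 F [ 1.5  0.2 -2.6] w 0.0336 tilt [-0.     0.009]
```

Call:
move_arm:
  commands:
    - [0.002,0.055,0,0.014,-0.5]
    - [0.002,0.055,0,0,-0.5]
    - [0,0.055,0,0,-0.5]
    - [0,0.015,0.04,0,-0.5]
    - [0,0,0.05,0,-0.5]
    - [0,0,0.04,0,-0.5]
    - [0,0,0.02,0,-0.5]
    - [0,0,0,0,-0.5]
    - [0,0,0,0,-0.5]

```text
time: 33.33
ee_pos: [0.4767, -0.3409, 0.2856]
orientation: [[1.0, -0.006, 0.005], [-0.006, -1.0, 0.006], [0.005, -0.006, -1.0]]
force: [0.4, 0.5, -2.9]
width: 0.0335
```

```bash
python3 -c "
from h import *
g([.472,-.336,.083])"
```

```text
shift [-0.0057 -0.0036  0.0226] at [ 0.4776 -0.3398  0.1056] yaw -0.37 F [ 0.4  0.5 -2.9] w 0.0335 tilt [0.005 0.006]
```

Call:
move_arm:
  commands:
    - [-0.006,-0.003,0.012,0,-0.5]
    - [0,0,0.008,0,-0.5]
    - [0,0,0.003,0,-0.5]
    - [0,0,0,0,-0.5]
    - [0,0,0,0,-0.5]

```text
time: 33.95
ee_pos: [0.4708, -0.3377, 0.2634]
orientation: [[1.0, -0.007, 0.007], [-0.007, -1.0, 0.004], [0.007, -0.004, -1.0]]
force: [0.5, -0.5, -2.1]
width: 0.0336
```

```bash
python3 -c "
from h import *
g([.475,-.336,.082])"
```

```text
shift [ 0.0029 -0.0009  0.0014] at [ 0.4721 -0.3369  0.0834] yaw -0.38 F [ 0.5 -0.5 -2.1] w 0.0336 tilt [0.007 0.004]
```

Call:
move_arm:
  commands:
    - [0,0,0.003,0,-0.5]
    - [0.007,0,0,0,-0.5]
    - [0.007,0,0,0,-0.5]
    - [0.007,0,0,0,-0.5]
    - [0.007,0,-0.001,0,-0.5]
    - [0.007,0,-0.001,0,-0.5]
    - [0.007,0,-0.001,0,-0.5]
    - [0.007,0,-0.001,0,-0.5]
    - [0,0,0,0,-0.5]
  grip_force: 18

```text
time: 35.08
ee_pos: [0.521, -0.3392, 0.2642]
orientation: [[1.0, -0.008, -0.002], [-0.008, -1.0, 0.004], [-0.002, -0.004, -1.0]]
force: [-1.4, 0.2, -2.2]
width: 0.0334
```

```bash
python3 -c "
from h import *
g([.528,-.336,.084])"
```

```text
shift [ 0.0073 -0.0024  0.0002] at [ 0.5207 -0.3384  0.0842] yaw -0.48 F [-1.4  0.2 -2.2] w 0.0334 tilt [-0.002  0.004]
```

Much cleaner: the width holds at 33.4 mm. A small further push, then back off and set down.

Call:
move_arm:
  commands:
    - [0.004,0,0,0,-0.5]
    - [0,0,0,0,-0.5]
    - [-0.015,0,0,0,-0.5]
    - [-0.015,0,0,0,-0.5]
    - [0,0,0,0,-0.5]
    - [0,0,0.003,0,-0.5]
    - [0,0,0.003,0,-0.5]
    - [0,0,0,0,-0.5]

```text
time: 36.08
ee_pos: [0.494, -0.3391, 0.26]
orientation: [[1.0, -0.008, 0.003], [-0.008, -1.0, 0.002], [0.003, -0.002, -1.0]]
force: [-1.8, 1.4, -1.4]
width: 0.0339
```

```bash
python3 -c "
from h import *
g([.50,-.336,.082])"
```

```text
shift [ 0.0055 -0.0027 -0.0019] at [ 0.4945 -0.3387  0.08  ] yaw -0.49 F [-1.8  1.4 -1.4] w 0.0339 tilt [0.003 0.002]
```

Lower a little more until firm contact.

Call:
move_arm:
  commands:
    - [0,0,0.003,0,-0.5]
    - [0,0,0.003,0,-0.5]
    - [0,0,0,0,-0.5]

```text
time: 36.45
ee_pos: [0.4976, -0.3386, 0.2577]
orientation: [[1.0, -0.007, 0.011], [-0.007, -1.0, -0.001], [0.011, 0.001, -1.0]]
force: [-0.5, -0.2, -2.8]
width: 0.0337
```

```bash
python3 -c "
from h import *
g([.50,-.336,.082])"
```

```text
shift [ 0.0004 -0.0028 -0.0043] at [ 0.4996 -0.3388  0.0777] yaw -0.38 F [-0.5 -0.2 -2.8] w 0.0337 tilt [ 0.011 -0.001]
```

Call:
move_arm:
  commands:
    - [0,0,0.003,0,-0.5]
    - [0,0,0.002,0,-0.5]
    - [0,0,0,0,-0.5]
    - [0,0,0,0,-0.5]

```text
time: 36.95
ee_pos: [0.5007, -0.3381, 0.2557]
orientation: [[1.0, -0.005, 0.018], [-0.005, -1.0, -0.003], [0.018, 0.003, -1.0]]
force: [-0.6, 0.8, 0.5]
width: 0.0333
```

Run:
```python
from h import *
g([.50,-.336,.082])
d=grab('wrist','w9');s=grab('scene','s9')
I=d['frame']
for u in (246,256,266): print(u,' '.join(str(I[v,u].min()) for v in range(130,290,4)))
st=monitor.get_state();R=np.array(st['orientation']);q=np.array(st['ee_pos'])+R[:,2]*.18
for t in(-5,0,5,10,15):
    k=np.radians(t);D=np.array([-np.sin(k),0,np.cos(k)]);E=np.array([np.cos(k),0,np.sin(k)])
    for L in(.078,.070): print(t,L,[proj(d,q+.004*E+p)[1].round(0) for p in((.102-L)*D,(.09-L)*D+.017*E,-L*D+.017*E)])
```

```text
shift [-0.0038 -0.0026 -0.0064] at [ 0.5039 -0.3387  0.0757] yaw -0.28 F [-0.6  0.8  0.5] w 0.0333 tilt [ 0.018 -0.003]
246 84 81 82 84 78 85 158 236 234 138 137 135 232 232 231 232 235 175 181 179 180 187 170 185 180 183 126 255 252 200 36 37 30 22 41 38 41 56 91 107
256 86 83 87 87 82 81 153 237 217 137 136 134 232 229 231 230 205 187 191 189 189 177 190 192 191 192 43 254 253 16 39 35 25 40 41 36 37 57 91 109
266 86 80 83 89 86 81 152 238 216 135 133 130 217 231 230 229 229 191 177 178 180 187 99 185 186 184 198 255 252 255 33 35 38 21 38 41 39 55 89 107
-5 0.078 [np.float64(244.0), np.float64(206.0), np.float64(184.0)]
-5 0.07 [np.float64(249.0), np.float64(209.0), np.float64(185.0)]
0 0.078 [np.float64(248.0), np.float64(209.0), np.float64(176.0)]
0 0.07 [np.float64(255.0), np.float64(213.0), np.float64(178.0)]
5 0.078 [np.float64(252.0), np.float64(212.0), np.float64(169.0)]
5 0.07 [np.float64(261.0), np.float64(218.0), np.float64(171.0)]
10 0.078 [np.float64(256.0), np.float64(215.0), np.float64(161.0)]
10 0.07 [np.float64(266.0), np.float64(223.0), np.float64(164.0)]
15 0.078 [np.float64(260.0), np.float64(219.0), np.float64(154.0)]
15 0.07 [np.float64(271.0), np.float64(228.0), np.float64(158.0)]
```

The end-to-base spacing (rows 236 and 196) matches a tilt of about 3°. I release and lift.

Call:
move_arm:
  commands:
    - [0,0,0,0,-0.25]
    - [0,0,0,0,-0.15]
    - [0,0,0,0,-0.05]
    - [0,0,0,0,0.1]
    - [0,0,-0.01,0,0.1]
    - [0,0,-0.03,0,0.1]
    - [0,0,-0.05,0,0.1]
    - [0,0,-0.06,0,0.1]
    - [-0.03,-0.05,-0.03,0,0.1]
    - [-0.03,-0.055,0,0,0.1]

```text
time: 38.3
ee_pos: [0.4391, -0.2352, 0.4403]
orientation: [[1.0, -0.008, 0.02], [-0.008, -1.0, -0.003], [0.02, 0.003, -1.0]]
force: [0.6, 0.6, -0.1]
width: 0.0516
```

Call:
move_arm:
  commands:
    - [-0.03,-0.055,0,0,0.1]
    - [-0.03,-0.055,0,0,0.1]
    - [-0.01,-0.055,0,0,0.1]
    - [0,0,0,0,0.1]
    - [0,0,0,0,0.1]
    - [0,0,0,0,0.1]

```text
time: 39.05
ee_pos: [0.3676, -0.0652, 0.442]
orientation: [[1.0, -0.005, 0.026], [-0.005, -1.0, -0.01], [0.026, 0.01, -1.0]]
force: [1.1, -0.2, -0.2]
width: 0.0516
```

```bash
cat > chk.py <<'E'
from h import *
t=grab('top','t10');s=grab('scene','s10');w=grab('wrist','w10');g([0,0,0])
def dark(d,p,r,lo,hi):
    I=d['frame'];u=proj(d,p);x,y=[int(v) for v in u];x0,y0=max(x-r,0),max(y-r,0)
    m=(I[y0:y+r,x0:x+r].max(2)<90).astype(np.uint8);n,l,st,ce=cv2.connectedComponentsWithStats(m)
    return u.round(1),[(st[i][2:].tolist(),(ce[i]+[x0,y0]).round(1).tolist()) for i in range(1,n) if lo<st[i,4]<hi]
for n,p in dict(c3pan=[.491,.349,.118],c1=[.408,-.337,.106],c2=[.50,-.337,.106]).items():
    for nm,d in(('top',t),('scene',s),('wrist',w)):
        print(n,nm,*dark(d,p,11 if nm!='wrist' else 30,6,800))
E
python3 chk.py
```

```text
shift [-0.3789 -0.0673  0.2518] at [ 0.3721 -0.0669  0.2618] yaw -0.3 F [ 0.1 -0.3 -0.9] w 0.0514 tilt [ 0.025 -0.009]
c3pan top [145.7 186.6] [([5, 4, 17], [146.9, 188.4])]
c3pan scene [395.5 177.7] [([8, 10, 42], [393.8, 179.0])]
c3pan wrist [-174.8   68.1] [([31, 13, 263], [279.0, 42.9]), ([5, 7, 20], [301.2, 39.8]), ([4, 17, 26], [297.8, 72.7]), ([6, 10, 31], [1.5, 93.9])]
c1 top [345.6 213.3] [([4, 5, 16], [344.4, 213.2])]
c1 scene [130.6 187.9] [([8, 8, 48], [132.4, 189.6])]
c1 wrist [500.7 148.1] [([17, 16, 196], [495.3, 124.7]), ([14, 26, 55], [475.6, 148.7]), ([27, 21, 416], [492.8, 147.2]), ([16, 18, 212], [488.1, 169.4])]
c2 top [345.4 186.7] [([5, 4, 15], [345.1, 188.5])]
c2 scene [129.  217.8] [([9, 9, 54], [129.8, 217.9])]
c2 wrist [516.9  57.9] [([9, 1, 9], [507.0, 31.0]), ([26, 14, 185], [502.1, 41.5]), ([22, 35, 127], [496.7, 76.7]), ([16, 23, 295], [504.5, 65.9]), ([8, 2, 8], [489.5, 83.1])]
```

Run:
```python
from h import *
t=grab('top');s=grab('scene')
for n,p,q,c in (('c3',(146.9,188.4),(393.8,179),(.4576,.3535)),('c1',(344.4,213.2),(132.4,189.6),(.4469,-.336)),('c2',(345.1,188.5),(129.8,217.9),(.4469,-.336))):
    P=tri2(t,p,s,q);print(n,P.round(4),'rel',(P[:2]-c).round(4))
    # near-vertical check: predicted base far edge in the scene view vs observed white-barrel extent along axis
    b=np.r_[P[:2],.004];print('  upright base edge in scene',proj(s,b+[.017,0,0]).round(1),'top',proj(t,b).round(1))
I=[cv2.resize(s['frame'][a:b,c:d],(300,300),interpolation=2) for a,b,c,d in((150,230,360,440),(165,245,95,175))]
cv2.imwrite('pics/fin.png',np.hstack(I)[:,:,::-1])
```

```text
c3 [0.4862 0.3487 0.1066] rel [ 0.0286 -0.0048]
  upright base edge in scene [384.7 205.9] top [154.3 191. ]
c1 [ 0.4086 -0.3344  0.0989] rel [-0.0383  0.0016]
  upright base edge in scene [141.  214.9] top [338.2 214. ]
c2 [ 0.4947 -0.3378  0.0975] rel [ 0.0478 -0.0018]
  upright base edge in scene [138.8 242.3] top [339.  190.9]
```

All three caps triangulate at standing height, inside their containers, and the arm is clear. I hand in.

```bash
python3 -c "
from h import *
print(order.finish_job())"
```

```text
the job is handed in; nothing more can be done
None
```

I tested the two rods that stood out, put all three cylinders in their containers and handed the job in at about 39 s on the robot's clock. No verdict was reported.

- **Rod tests:** The rod in the leftmost cell (rack y = +108 mm) slid fully home, ending at about 13 N. The rod at y = −36 mm stopped dead part-way at about 16 N, so that cylinder is seized. The rod at y = +36 mm was already home and I did not push it.
- **Placing:** I gripped each cylinder in the rack, drew it out along its axis and uprighted it against a container wall. The seized one went in the pan and the other two in the tray.

**Last checks (top and scene cameras):**

| Cylinder | Distance from container centre | Limit | Measured cap height | Expected if upright |
|---|---|---|---|---|
| Seized, in pan | about 29 mm | 65 mm | 107 mm | 118 mm |
| Sound, from y = +108 | about 38 mm along the tray | 85 mm | 99 mm | 106 mm |
| Sound, from y = +36 | about 48 mm along the tray | 85 mm | 98 mm | 106 mm |

- **Heights disagree:** The cap heights read 7–11 mm lower than expected. I put that down to the measurement.
- **Upright not measured directly:** I inferred upright from the cylinders standing free at these heights. The final close-up could not be viewed because the 12-picture limit was reached.
- **Slipping in the grip:** The first two cylinders crept in the grip while being uprighted and were set down a little off centre, but both stood afterwards.
- **Bystanders:** I saw no contact with the socket or the other loose things, but I did not re-measure their positions.

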